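# Clamp a freshly glued leather stamp

## Robot

A 7-joint arm with a two-finger parallel gripper is mounted at the origin on the work surface. World frame = base frame: x ahead of the robot, y to its left, z up, the work surface at z = 0. Lengths are in m, angles in rad, forces in N, time in s.
With the tool pointing down it reaches from about 0.425 to 0.875 m from the base axis. Payload 4.7 kg.
Tool frame: the origin (TCP) lies midway between the tips of the shut fingers; the grasp point (between the pads) lies 19 mm behind it (ctrl.grip_point_offset is the distance from the TCP to the grasp point, in m); z points along the fingers, y is the line along which they close (so a half turn about z gives the same grasp; the last joint's range is limited). The gripper opens to 87 mm and grips with 3 to 60 N. Pads are 19 mm wide; open, the fingers measure 117 mm over their backs; the gripper's body (75 mm by 190 mm) begins 51 mm behind the grasp point.
Start: joints at [0.014, 0.321, -0.07, 1.45, 0.023, 1.371, -0.057], TCP at [0.65, -0, 0.223] pointing down, gripper open.
Joint ranges: [-2.86, 2.86], [-0.3, 2.09], [-1.38, 1.24], [0.06, 2.45], [-1.56, 4.7], [0.09, 2.05], [-2.69, 2.69]. Speed limits (rad/s): [2.57, 2.57, 3.14, 3.14, 3.14, 3.14, 3.14].

## Interface

Orientations are given as a rotation vector (axis times angle).
In Python, from bench import ctrl gives the robot as it stands.
- The arm moves only by the tool move_arm, never from a script. Its argument "increments" is text: rows parted by semicolons, each of 7 numbers parted by spaces: the shift along the world's x, y, z in mm, then the turn, a rotation vector about the world's x, y, z in degrees, then the closure in counts, from 0 (fully open) to 255 (shut). A call has exactly 8 rows; each row shifts and turns the commanded pose from where the row before left it; what a row does not reach is not made up. A row lasts 1/12 s, in which the tool goes at most 41.7 mm and 7.16 degrees, less where a joint would pass 70% of its speed; a pose out of reach is approached as far as the arm can. A call with a gripper value outside its range is refused whole. The fingers move at their own pace and stop on an object; "grip_force" is the grip in N (left out, the last holds). Time passes only in rows, so rows that do not move let the fingers close, or fill a call up. It gives the time, the measured TCP pose, the force, the opening and the grip force at its end, in the units of the state.
- ctrl.get_state(): the state, without advancing time (a new reading comes with each control period).
- ctrl.get_image(name): name is "scene" or "side" or "wrist"; returns a dict with "frame" (384x512x3 uint8, red, green, blue), "depth" (384x512 float32, m along the optical axis (not along the pixel's ray), 0 where there is no reading), "fx", "fy", "cx", "cy" (pixels), "position" and "orientation" of the camera in the world. Camera axes: x right, y down, z forward; pixel columns grow to the right and rows downward; lengths in m; the calibration is good to about 2 mm. The wrist camera is an equidistant fisheye: a pixel r from the principal point sees the ray r / f radians off the axis. A picture is of the moment at which its call begins.
- ctrl.close_job(): hands the job in; it is judged then, once.
Trained networks look in a picture, given as the dict that the camera call returned (one of the last four; its "shot" number tells which), for a name from the list of things; names that differ only in an ending like _2 or _b are one class to them, and where a whole thing is asked for, a point or a joint stands for the part that bears it (a point fixed in the world has none). Each returns a list of dicts, best first, with "score" (0 to 1); they miss things now and then, are a little off and sometimes report something else, mostly with a low value. They report only what shows in the picture. A call takes as long as a camera call. They do not tell look-alikes from the thing itself.
- ctrl.find_in(target, picture): "centre" ([x, y, z] in m, in world coordinates, good to about 4 mm: the middle of the surface that is visible of it).
- ctrl.silhouettes(target, picture): "region" (384x512 bool, what is visible of it).
The state is a dict: "time": time; "joint_positions": joint angles; "qd": joint speeds; "joint_torque": joint torques, N m; "position": TCP position; "tool_rot": TCP orientation; "ft_force": force on the tool from outside, world axes, zero at the start; "torque": the same for the moment, N m; "grip_width": opening from 0.0 (shut) to 1.0 (fully open); "grip_force": force on a finger pad.
Only numpy, scipy, OpenCV 4.12 (cv2) and the standard library are available. Lean on these libraries where they do the work, as an engineer would, in place of code of your own. Each camera call takes 0.05 s, during which the arm holds its last target. There are 200 camera calls.

## Task

Stand the glued stamp (walnut block with a brass plate) upright on the bench clamp's bed, square against the fixed jaw, brass towards the moving pad, and let go of it. Then pump the red trigger, never pushing the jaw itself, until the spring pad bears on the brass and its red stem is about half in; driving the stem right in would crush the stamp. Finish while still gripping the trigger, pulled part or all of the way, leaving the jar, awl and maul alone.

Things in the scene. Friction and masses are not known exactly. Their poses are not given: they have to be found in the camera images.
- clamp: Grey steel bench clamp, screwed down. Origin: on the bench under its base. Its y axis runs along the bar from the fixed jaw (-y end) to trigger and grip (+y end); x across, z up. Base 70 mm wide (x), y=-165 to 185 mm, 20 mm thick: it is the bed for the work, top at z=20 mm, clear between the jaws. Housing 42 mm wide, y=15 to 150 mm, top z=108 mm
- fixed_jaw_face (a point): Middle of the inner face of the fixed jaw, a dark steel plate 50 mm wide with its top at z=76 mm; in the clamp's frame at (0, -136, 45) mm, facing +y
- grip_top (a point): Top of the fixed black grip behind the trigger, clamp frame (0, 140, 200) mm; the grip is 14 mm wide (x) and 16 mm thick (y)
- jaw: Moving jaw: dark steel carrier 38 mm wide, 20 mm thick, top 70 mm above the bench, sprung pad in front, flat steel bar behind, which runs through the housing 45 mm above the bench and out at the rear. Only the trigger drives it towards the fixed jaw; an 11 N brake keeps it there; it cannot be drawn back. Axes as the clamp's; origin slides from the clamp's origin along -y
- pad_face (a point): Middle of the front face of the sprung black pad (32 mm wide, 36 mm high) on the moving jaw, 45 mm above the bench, facing the fixed jaw. At the start it is 65 to 90 mm from the fixed jaw's face
- pad (a joint): How far the pad's red stem is pushed into the jaw, m: 0 = all the way out (not pressed, about 22 mm of red shows), 0.010 = halfway, 0.020 = right in. Spring: 1 N at first, then 0.4 N per mm
- trigger (a joint): Trigger angle, rad: 0 = rest (leaning 0.3 rad to the jaws), 0.6 = pulled fully back towards the fixed grip. A spring returns it when let go. Inside, a pawl catches bar teeth 8 mm apart: after up to 8 mm (0.25 rad) of slack a pull drives the jaw forward about 36 mm per rad, some 16 mm a full pull; going back the jaw stays. Pulling takes 2 N in the slack, 8 to 15 N driving
- trigger_lever: Red trigger lever with a round cross handle. Origin: its pivot, clamp frame (0, 65, 104) mm, axis along the clamp's x; its z points along the lever. The stem is 14 mm wide, 8 mm thick. Pinch the handle from above, fingers closing along the clamp's y (before and behind it): it turns in the fingers while they swing it back and forth
- trigger_handle (a point): Middle of the trigger's round red handle, 24 mm diameter, 44 mm long along the clamp's x, 65 mm from the pivot; at rest 166 mm above the bench and 19 mm in front (-y) of the pivot; a full pull swings it 38 mm towards +y; 40 mm remain then between it and the grip
- stamp: The leather stamp: upright dark walnut block with a brass plate on one side, 34 (x) x 40 (y, brass included) x 48 mm high, 90 g. Origin: centre of its underside. The 3 mm brass plate is its +y face. When seated its y axis points as the clamp's y
- stamp_brass (a point): Middle of the stamp's brass face, 20 mm in +y and 24 mm up from its origin
- glue_jar: Glass glue jar with a yellow cap, 58 mm wide, 75 mm high, standing on the bench; origin at the centre of its underside. Leave alone
- awl: Awl lying on the bench, wooden handle, 150 mm long along its x, 26 mm thick; origin at its middle, on the bench. Leave alone
- maul: Wooden maul standing on its head, 68 mm wide, 170 mm high; origin at the centre of its underside. Leave alone
Mind the look-alikes: they are no part of the job. Several things have the shape of the stamp; the one meant has the colours described above.

How it is judged:
By the outcome, as a careful person would: the job done as asked, in the order asked, and still so for the second after the job is handed in, while the arm keeps its last pose, push and grip.
It also fails if it takes over 72 s, if anything falls off the work surface, if the arm or the gripper's body presses on something with over 40 N, if the wrist force passes 120 N, or if a joint passes its speed limit or range.

## Working session

There is one attempt and no reset: what is moved stays moved. The work goes in short steps, Python scripts to look and compute and a tool call to move; the robot and the scene stay as the last step left them, time stands still between calls to the robot, and variables do not carry over. Pictures are saved under pics/ and viewed, at most 10 in all, crops included, and the job is handed in when it is done.

Besides the shell and the picture viewer there is one more tool, called after "Request:" in YAML: its name, and indented under it one key for each argument. move_arm: Moves the arm, as the interface text tells. Its arguments: {"type":"object","properties":{"increments":{"type":"string"},"grip_force":{"type":"number"}},"required":["increments"]}

```bash
mkdir -p pics
cat > h.py <<'E'
import numpy as np, cv2
from scipy.spatial.transform import Rotation as R
from bench import ctrl
def rot(o):
    o=np.array(o,float)
    if o.shape==(3,3): return o
    return (R.from_rotvec(o) if o.size==3 else R.from_quat(o)).as_matrix()
def cloud(p):
    d=p["depth"]; v,u=np.indices(d.shape)
    X=np.stack([(u-p["cx"])/p["fx"]*d,(v-p["cy"])/p["fy"]*d,d],-1)
    W=X@rot(p["orientation"]).T+np.array(p["position"])
    W[d<=0]=np.nan
    return W
def save(p,n,s=None):
    f=p["frame"][:,:,::-1]
    cv2.imwrite("pics/"+n,f if s is None else cv2.resize(f,None,fx=s,fy=s))
E
python3 - <<'E'
from h import *
np.set_printoptions(precision=4,suppress=True)
a=ctrl.get_image("scene");b=ctrl.get_image("side")
cv2.imwrite("pics/a.png",np.vstack([a["frame"]])[:,:,::-1]);save(b,"b.png")
for n,p in(("scene",a),("side",b)):
    print(n,p["position"],p["orientation"],p["fx"])
    for t in["stamp","clamp","jaw","trigger_lever","trigger_handle","fixed_jaw_face","grip_top","pad_face","stamp_brass","glue_jar","awl","maul"]:
        try: print(t,[(np.round(r["centre"],3).tolist(),round(r["score"],2)) for r in ctrl.find_in(t,p)][:5])
        except Exception as e: print(t,e)
print(ctrl.get_state())
E
```

```text
scene [1.2135 0.1354 0.8407] [-1.5802 -1.9861  0.7965] 373.3075386336405
stamp [([0.47, -0.173, 0.039], 0.81), ([0.413, -0.308, 0.032], 0.81), ([0.49, -0.252, 0.037], 0.55), ([0.496, -0.341, 0.042], 0.54)]
clamp [([0.614, 0.086, 0.044], 0.83), ([0.605, 0.093, 0.16], 0.65)]
jaw [([0.602, 0.034, 0.048], 0.82), ([0.603, 0.092, 0.156], 0.58), ([0.49, -0.25, 0.035], 0.44)]
trigger_lever [([0.604, 0.096, 0.161], 0.91)]
trigger_handle [([0.604, 0.096, 0.157], 0.66), ([0.615, 0.086, 0.048], 0.32)]
fixed_jaw_face [([0.616, 0.089, 0.046], 0.85)]
grip_top [([0.611, 0.088, 0.047], 0.82)]
pad_face [([0.601, 0.094, 0.155], 0.66), ([0.582, -0.006, 0.048], 0.57)]
stamp_brass [([0.495, -0.255, 0.037], 0.71), ([0.469, -0.178, 0.038], 0.68), ([0.498, -0.34, 0.04], 0.6)]
glue_jar [([0.498, 0.298, 0.058], 0.75), ([0.584, -0.01, 0.05], 0.37), ([0.671, -0.296, 0.068], 0.36)]
awl [([0.481, 0.036, 0.025], 0.5), ([0.492, -0.251, 0.035], 0.44)]
maul [([0.666, -0.299, 0.07], 0.68)]
side [0.1782 0.7611 0.9261] [-0.6212  2.6721 -1.1422] 476.580168905355
stamp [([0.394, -0.306, 0.036], 0.78), ([0.473, -0.244, 0.04
[... 422 characters left out ...]
[0.459, -0.176, 0.037], 0.61), ([0.395, -0.308, 0.035], 0.6)]
glue_jar [([0.468, 0.31, 0.064], 0.89)]
awl [([0.475, 0.044, 0.018], 0.74)]
maul [([0.649, -0.297, 0.074], 0.65)]
{'time': 1.3, 'joint_positions': array([ 0.0141,  0.321 , -0.0701,  1.4505,  0.0226,  1.3708, -0.0569]), 'qd': array([-0.0004,  0.0029,  0.0015,  0.0012, -0.0009,  0.0012,  0.    ]), 'joint_torque': array([  0.0005, -49.1115,  -0.4029, -31.2768,  -0.0638,   0.034 ,
         0.0001]), 'position': array([ 0.65  , -0.    ,  0.2226]), 'tool_rot': array([2.2213, 2.2214, 0.    ]), 'ft_force': array([-0.0309, -0.4223, -0.4557]), 'torque': array([ 0.056 ,  0.0373, -0.0064]), 'grip_force': 0.0, 'grip_width': 0.9973740327974877}
```

View pics/a.png

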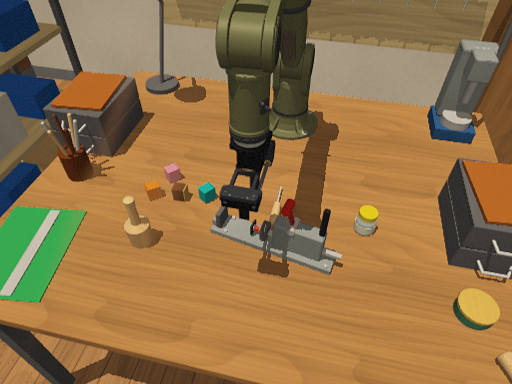

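View pics/b.png

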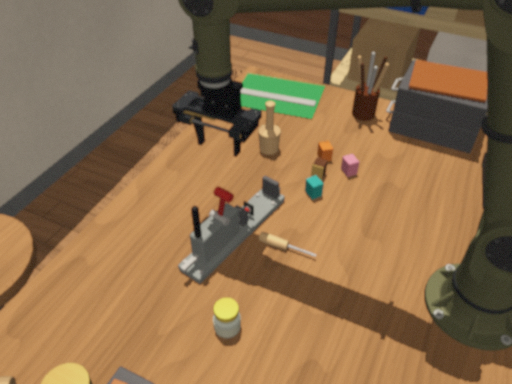

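The scene view shows the walnut stamp at about (180,190) between orange, pink and teal look-alikes. The clamp spans (213,225) to (335,265), with its fixed jaw on the left (-y). Next I fit the poses from the depth clouds.

Run:
```python
from h import *
np.set_printoptions(precision=4,suppress=True)
a=ctrl.get_image("scene");b=ctrl.get_image("side")
for n,p in(("scene",a),("side",b)):
    W=cloud(p);x,y,z=W[...,0],W[...,1],W[...,2]
    c=p["frame"].astype(int)
    reg=(x>.5)&(x<.72)&(y>-.13)&(y<.3)
    m=reg&(z>.014)&(z<.026)&(c.max(-1)-c.min(-1)<25)
    q=W[m][:,:2]; r=cv2.minAreaRect((q*1000).astype(np.float32)); print(n,"base",m.sum(),r,np.median(W[m][:,2]))
    m=reg&(z>.17)&(z<.215)&(c.max(-1)<60)&(y>.1); 
    if m.sum(): print("grip",m.sum(),W[m].mean(0),W[m].max(0),W[m].min(0))
    m=reg&(c[...,0]>100)&(c[...,1]<50)&(z>.13); print("handle",m.sum(),W[m].mean(0),W[m].min(0),W[m].max(0), cv2.minAreaRect((W[m][:,:2]*1000).astype(np.float32)))
    m=reg&(c[...,0]>100)&(c[...,1]<50)&(z<.08); print("redstem",m.sum(),W[m].mean(0) if m.sum() else 0,W[m].min(0),W[m].max(0))
    # fixed jaw
    m=reg&(y<.0)&(z>.066)&(z<.085); print("fj",m.sum(),cv2.minAreaRect((W[m][:,:2]*1000).astype(np.float32)) if m.sum() else 0)
    m=(abs(x-.48)<.05)&(abs(y+.25)<.04)&(z>.043)&(z<.056); print("stamp top",m.sum(),cv2.minAreaRect((W[m][:,:2]*1000).astype(np.float32)),np.median(W[m][:,2]))
    q=W[m]; cc=c[m]; br=(cc[:,0]>cc[:,2]*2.2)&(cc[:,0]>130); print(br.sum(), q[br].mean(0) if br.sum() else 0)
a1=cv2.resize(a["frame"][140:280,130:350],(792,504),interpolation=cv2.INTER_CUBIC)
b1=cv2.resize(b["frame"][130:220,250:370],(792,594),interpolation=cv2.INTER_CUBIC)
cv2.imwrite("pics/a1.png",a1[:,:,::-1]);cv2.imwrite("pics/b1.png",b1[:,:,::-1])
```

```text
scene base 1455 ((591.984619140625, 49.2708740234375), (345.80621337890625, 71.88992309570312), 79.18893432617188) 0.019316423934439997
grip 70 [0.6188 0.1757 0.1883] [0.6223 0.1832 0.202 ] [0.6091 0.1687 0.1712]
handle 160 [0.6022 0.0838 0.1726] [0.5765 0.0691 0.131 ] [0.6204 0.097  0.1798] ((598.46044921875, 83.16058349609375), (25.271934509277344, 44.76285171508789), 84.30880737304688)
redstem 8 [0.5841 0.0021 0.0478] [ 0.5766 -0.0032  0.0453] [0.5872 0.0084 0.0497]
fj 75 ((565.8540649414062, -102.42594146728516), (14.510051727294922, 43.00069808959961), 79.00697326660156)
stamp top 116 ((480.2806701660156, -259.9474792480469), (35.36423110961914, 40.0882453918457), 1.727324366569519) 0.047177887471658686
45 [ 0.4789 -0.262   0.0473]
side base 1420 ((584.5169067382812, 52.77808380126953), (346.05548095703125, 68.99351501464844), 79.19734954833984) 0.020907969340184573
grip 54 [0.6063 0.1815 0.1862] [0.6109 0.1853 0.201 ] [0.603  0.1765 0.1701]
handle 175 [0.5887 0.0921 0.1675] [0.5692 0.0813 0.1314] [0.6105 0.1016 0.1828] ((590.1317138671875, 91.60684967041016), (19.978801727294922, 40.835269927978516), 86.36702728271484)Traceback (most recent call last):
  File "<stdin>", line 13, in <module>
    return umr_minimum(a, axis, None, out, keepdims, initial, where)
ValueError: zero-size array to reduction operation minimum which has no identity
```

Run:
```python
from h import *
np.set_printoptions(precision=4,suppress=True)
a=ctrl.get_image("scene");b=ctrl.get_image("side")
for n,p in(("scene",a),("side",b)):
    W=cloud(p);x,y,z=W[...,0],W[...,1],W[...,2];c=p["frame"].astype(int)
    reg=(x>.5)&(x<.72)&(y>-.13)&(y<.3)
    m=reg&(y<-.07)&(z>.066)&(z<.085); print("fj",m.sum(),cv2.minAreaRect((W[m][:,:2]*1000).astype(np.float32)) if m.sum() else 0)
    m=(abs(x-.48)<.05)&(abs(y+.25)<.045)&(z>.043)&(z<.056)
    print("stamp top",m.sum(),cv2.minAreaRect((W[m][:,:2]*1000).astype(np.float32)),np.median(W[m][:,2]))
    q=W[m]; cc=c[m]; br=(cc[:,0]>cc[:,2]*2.2)&(cc[:,0]>130); print(br.sum(), q[br].mean(0) if br.sum() else 0)
a1=cv2.resize(a["frame"][140:280,130:350],(792,504),interpolation=cv2.INTER_CUBIC)
b1=cv2.resize(b["frame"][130:220,250:370],(792,594),interpolation=cv2.INTER_CUBIC)
cv2.imwrite("pics/a1.png",a1[:,:,::-1]);cv2.imwrite("pics/b1.png",b1[:,:,::-1])
```

```text
fj 75 ((566.2774047851562, -102.7920150756836), (14.827159881591797, 42.42800521850586), 80.73815155029297)
stamp top 114 ((478.6432800292969, -260.0476379394531), (37.17105484008789, 39.54401779174805), 0.26725533604621887) 0.04688441182485387
41 [ 0.4777 -0.261   0.0469]
fj 108 ((556.3114624023438, -101.49252319335938), (19.392223358154297, 48.78223419189453), 77.80169677734375)
stamp top 123 ((475.1225891113281, -259.61468505859375), (34.39490509033203, 45.0399055480957), 2.262197732925415) 0.048431124834546146
44 [ 0.4773 -0.2488  0.048 ]
```

View pics/a1.png

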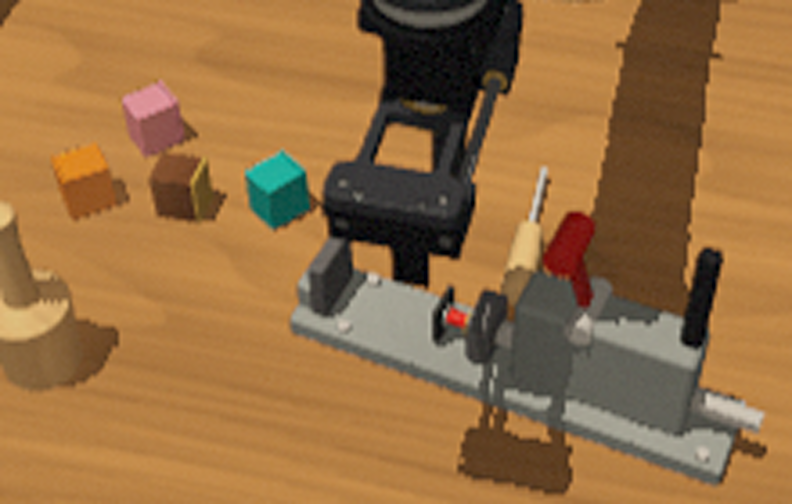

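View pics/b1.png

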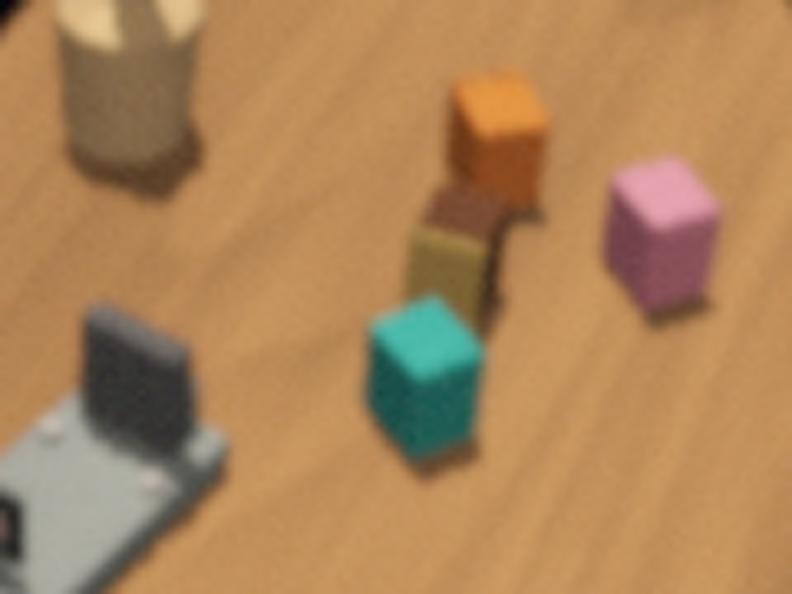

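The enlarged crops show the walnut stamp upright at (180,187) in the first crop. Its brass plate faces +y, with the teal block clear of it on that side. The two cameras disagree by about 8 mm, so I'll move over the stamp and refine with the wrist camera.

Request:
move_arm:
  increments: "-21 -32 -2 0 0 0 0;-21 -32 -2 0 0 0 0;-21 -32 -2 0 0 0 0;-22 -32 -2 0 0 0 0;-22 -32 -2 0 0 0 0;-22 -32 -2 0 0 0 0;-22 -32 -2 0 0 0 0;-22 -32 -2 0 0 0 0"

```text
time: 2.17
position: [0.4757, -0.2574, 0.2068]
tool_rot: [2.221, 2.221, 0.001]
ft_force: [0.2, -1.1, 0.3]
grip_width: 0.998
grip_force: 0.0
```

```bash
cat >> h.py <<'E'
def wcloud(p):
    d=p["depth"]; v,u=np.indices(d.shape)
    dx,dy=(u-p["cx"])/p["fx"],(v-p["cy"])/p["fy"]; r=np.hypot(dx,dy)+1e-9
    s=np.tan(np.minimum(r,1.4))/r
    X=np.stack([dx*s*d,dy*s*d,d],-1)
    W=X@rot(p["orientation"]).T+np.array(p["position"]); W[d<=0]=np.nan
    return W
E
python3 - <<'E'
from h import *
np.set_printoptions(precision=4,suppress=True)
w=ctrl.get_image("wrist");save(w,"w1.png",1.5)
s=ctrl.get_state();print(s["time"],s["position"],s["tool_rot"],w["position"],w["orientation"],w["fx"])
W=wcloud(w);x,y,z=W[...,0],W[...,1],W[...,2];c=w["frame"].astype(int)
print(np.nanmedian(z[300:]))
m=(abs(x-.477)<.045)&(abs(y+.258)<.045)&(z>.042)&(z<.054)
print(m.sum(),cv2.minAreaRect((W[m][:,:2]*1000).astype(np.float32)),np.median(z[m]))
q=W[m];cc=c[m];br=(cc[:,0]>cc[:,2]*1.8)&(cc[:,0]>110);print(br.sum(),q[br].mean(0) if br.any() else 0,q[~br].mean(0))
for l,h in((.042,.054),):
  print(np.percentile(q,[2,50,98],axis=0))
for t in("stamp","stamp_brass"): print([(r["centre"],r["score"]) for r in ctrl.find_in(t,w)][:4])
E
```

```text
2.2167 [ 0.4696 -0.2665  0.2066] [ 2.2329  2.2081 -0.0095] [ 0.4772 -0.1756  0.3691] [2.8416 0.0006 0.0023] 297.3186396354542
0.3185069528424813
1064 ((476.86590576171875, -259.86700439453125), (33.43849182128906, 40.52665328979492), 0.5617070198059082) 0.048183853969740675
1019 [ 0.4773 -0.2595  0.0481] [ 0.4761 -0.246   0.0469]
[[ 0.4611 -0.2786  0.0451]
 [ 0.4767 -0.2585  0.0482]
 [ 0.4934 -0.2401  0.0497]]
[([0.474, -0.2531, 0.049], 0.78), ([0.4867, -0.3375, 0.0482], 0.77), ([0.4618, -0.1826, 0.0492], 0.67), ([0.4006, -0.3123, 0.0473], 0.56)]
[([0.4845, -0.3421, 0.0496], 0.89), ([0.4767, -0.2521, 0.0502], 0.76), ([0.4582, -0.1803, 0.0451], 0.59), ([0.4055, -0.3104, 0.0468], 0.57)]
```

View pics/w1.png

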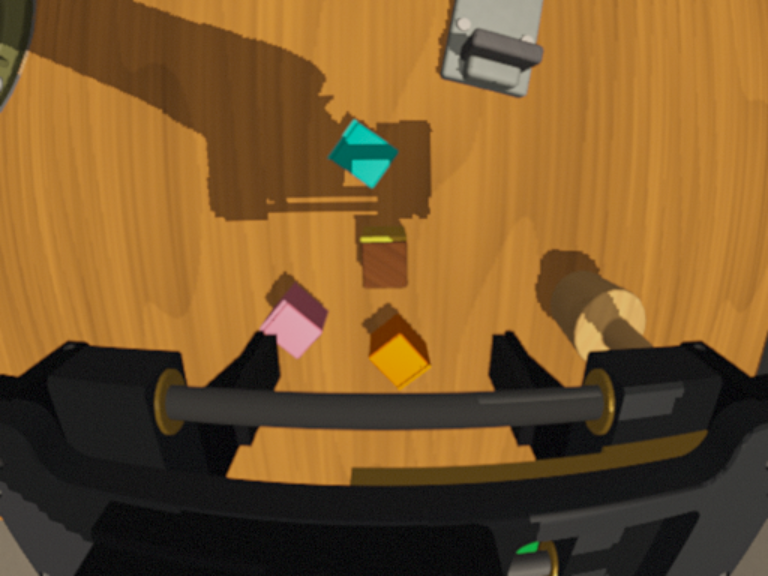

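The wrist view shows the stamp top at (385,265), brass edge up (+y), and the pose fits its known size (33.4 x 40.5 mm). The fixed jaw is at (500,50). The arm was still settling, so I'll lower a bit, settle and remeasure.

Request:
move_arm:
  increments: "0 -1 -10 0 0 0 0;0 -1 -10 0 0 0 0;0 -1 -10 0 0 0 0;0 -1 -10 0 0 0 0;0 0 0 0 0 0 0;0 0 0 0 0 0 0;0 0 0 0 0 0 0;0 0 0 0 0 0 0"

```text
time: 2.98
position: [0.4775, -0.26, 0.1671]
tool_rot: [2.22, 2.221, 0.001]
ft_force: [0.2, 0.5, 0.1]
grip_width: 1.003
grip_force: 0.0
```

Run:
```python
from h import *
np.set_printoptions(precision=4,suppress=True)
w=ctrl.get_image("wrist")
s=ctrl.get_state();print(s["time"],s["position"],s["tool_rot"],s["ft_force"])
W=wcloud(w);x,y,z=W[...,0],W[...,1],W[...,2];c=w["frame"].astype(int)
mm=lambda m:(m.sum(),cv2.minAreaRect((W[m][:,:2]*1000).astype(np.float32)))
m=(abs(x-.477)<.04)&(abs(y+.259)<.04)&(z>.042)&(z<.054)
print(mm(m),np.median(z[m]))
m=(x>.5)&(x<.62)&(y>-.15)&(y<.1)&(z>.068)&(z<.083); print("fj",mm(m),np.median(z[m]))
m=(x>.5)&(x<.66)&(y>-.15)&(y<.1)&(z>.015)&(z<.025); q=W[m]
print("base",mm(m),np.median(q[:,2]))
```

```text
3.0333 [ 0.4775 -0.2601  0.1672] [2.2203 2.2209 0.0007] [ 0.4935  0.0823 -0.4307]
(np.int64(1349), ((477.35968017578125, -259.9539489746094), (34.17165756225586, 40.08341979980469), 1.8956754207611084)) 0.04816041282137379
fj (np.int64(863), ((559.8076782226562, -101.80372619628906), (14.423340797424316, 50.27286911010742), 79.19520568847656)) 0.07566887385492554
base (np.int64(1370), ((562.2381591796875, -89.48501586914062), (70.02437591552734, 70.79194641113281), 80.0223159790039)) 0.020031633293340678
```

Request:
move_arm:
  increments: "0 0 -25 0 0 1 0;0 0 -25 0 0 0 0;0 0 -25 0 0 0 0;0 0 -25 0 0 0 0;0 0 -25 0 0 0 0;0 0 -20 0 0 0 0;0 0 -10 0 0 0 0;0 0 0 0 0 0 0"

```text
time: 3.7
position: [0.4755, -0.2593, 0.0096]
tool_rot: [-2.199, -2.238, 0.002]
ft_force: [-0.0, 0.8, 0.5]
grip_width: 0.998
grip_force: 0.0
```

Request:
move_arm:
  increments: "0 0 0 0 0 0 120;0 0 0 0 0 0 160;0 0 0 0 0 0 200;0 0 0 0 0 0 220;0 0 0 0 0 0 220;0 0 0 0 0 0 220;0 0 0 0 0 0 220;0 0 0 0 0 0 220"
  grip_force: 20

```text
time: 4.37
position: [0.4771, -0.26, 0.0117]
tool_rot: [2.202, 2.241, 0.0]
ft_force: [-0.2, 0.1, 0.5]
grip_width: 0.481
grip_force: 0.0
```

Request:
move_arm:
  increments: "0 0 0 0 0 0 230;0 0 0 0 0 0 230;0 0 0 0 0 0 230;0 0 0 0 0 0 230;0 0 0 0 0 0 230;0 0 0 0 0 0 230;0 0 0 0 0 0 230;0 0 0 0 0 0 230"

```text
time: 5.03
position: [0.477, -0.26, 0.0116]
tool_rot: [-2.202, -2.241, -0.0]
ft_force: [-0.7, 0.9, 0.2]
grip_width: 0.39
grip_force: 20.0
```

Request:
move_arm:
  increments: "0 0 30 0 0 0 230;0 0 40 0 0 0 230;0 0 40 0 0 0 230;18 39 0 0 0 -2 230;18 38 0 0 0 -2 230;18 35 0 0 0 -2 230;12 30 0 0 0 -2 230;10 25 0 0 0 -1 230"

```text
time: 5.7
position: [0.5533, -0.0911, 0.1216]
tool_rot: [-2.37, -2.062, -0.002]
ft_force: [0.0, -0.9, 0.1]
grip_width: 0.39
grip_force: 20.0
```

Request:
move_arm:
  increments: "9 18 0 0 0 -1 230;5 10 0 0 0 -1 230;0 0 0 0 0 -0.8 230;0 0 -10 0 0 0 230;0 0 -10 0 0 0 230;0 0 -10 0 0 0 230;0 0 0 0 0 0 230;0 0 0 0 0 0 230"

```text
time: 6.37
position: [0.565, -0.0675, 0.0901]
tool_rot: [-2.421, -2.0, 0.003]
ft_force: [0.1, -0.2, 0.1]
grip_width: 0.393
grip_force: 20.0
```

Run:
```python
from h import *
np.set_printoptions(precision=4,suppress=True)
w=ctrl.get_image("wrist");save(w,"w2.png",1.5)
s=ctrl.get_state();print(s["time"],s["position"],s["tool_rot"],s["ft_force"],s["grip_width"])
W=wcloud(w);x,y,z=W[...,0],W[...,1],W[...,2]
mm=lambda m:(m.sum(),cv2.minAreaRect((W[m][:,:2]*1000).astype(np.float32)))
m=(x>.5)&(x<.62)&(y>-.15)&(y<-.09)&(z>.07)&(z<.081); print("fj",mm(m),np.median(z[m]))
M=rot(s["tool_rot"]);print(np.degrees(np.arctan2(M[1,1],M[0,1])))
```

```text
6.4167 [ 0.5658 -0.0673  0.091 ] [-2.4213 -2.0008  0.0014] [ 0.2724 -0.3141 -0.2815] 0.3876279755666015
fj (np.int64(0), ((0.0, 0.0), (0.0, 0.0), 0.0)) nan
-10.864695099463571
  return _methods._mean(a, axis=axis, dtype=dtype,
  ret = ret.dtype.type(ret / rcount)
```

View pics/w2.png

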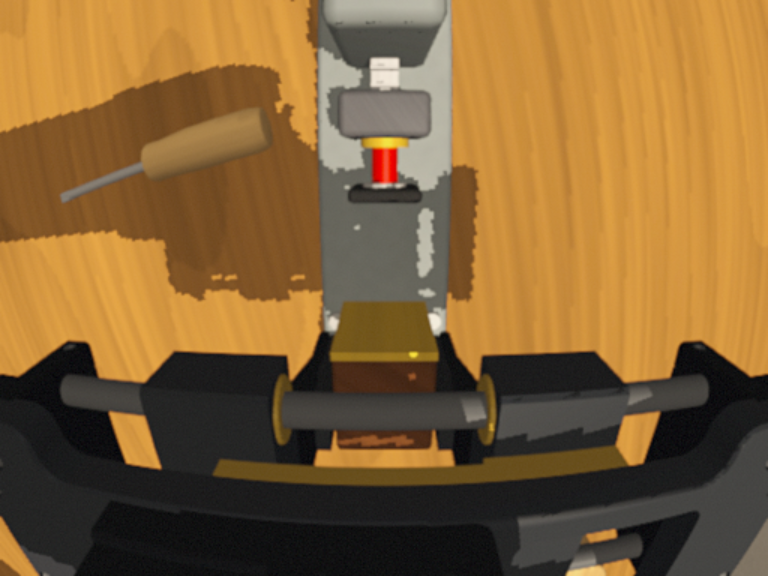

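The stamp is held square and centred over the bar, brass at (385,345) facing the pad at (385,193), whose red stem is fully out. I'll lower it to just above the bed, then ease it against the fixed jaw.

Request:
move_arm:
  increments: "0 0 -15 0 0 0 230;0 0 -15 0 0 0 230;0 0 -14 0 0 0 230;0 0 -8 0 0 0 230;0 0 -5 0 0 0 230;0 0 0 0 0 0 230;-1 -5 0 0 0 0 230;0 0 0 0 0 0 230"

```text
time: 7.08
position: [0.5659, -0.073, 0.0355]
tool_rot: [2.42, 2.0, 0.001]
ft_force: [1.1, -0.7, -0.6]
grip_width: 0.393
grip_force: 20.0
```

Request:
move_arm:
  increments: "-0.2 -1 0 0 0 0 230;-0.2 -1 0 0 0 0 230;-0.2 -1 0 0 0 0 230;-0.2 -1 0 0 0 0 230;0 0 0 0 0 0 230;0 0 0 0 0 0 230;0 0 0 0 0 0 230;0 0 0 0 0 0 230"

```text
time: 7.75
position: [0.5648, -0.0752, 0.0347]
tool_rot: [2.42, 2.003, 0.001]
ft_force: [0.1, 1.3, 0.3]
grip_width: 0.385
grip_force: 20.0
```

Request:
move_arm:
  increments: "-0.2 -1 0 0 0 0 230;-0.2 -1 0 0 0 0 230;0 0 0 0 0 0 230;0 0 -1 0 0 0 230;0 0 -1 0 0 0 230;0 0 -1 0 0 0 230;0 0 0 0 0 0 230;0 0 0 0 0 0 230"

```text
time: 8.42
position: [0.565, -0.0753, 0.032]
tool_rot: [-2.419, -2.004, -0.004]
ft_force: [1.4, 6.1, 1.4]
grip_width: 0.388
grip_force: 20.0
```

Request:
move_arm:
  increments: "0 0 -0.8 0 0 0 230;0 0 0 0 0 0 230;0 0 0 0 0 0 230;0 0 0 0 0 0 230;0 0 0 0 0 0 230;0 0 0 0 0 0 230;0 0 0 0 0 0 230;0 0 0 0 0 0 230"

```text
time: 9.08
position: [0.565, -0.0753, 0.0316]
tool_rot: [-2.419, -2.004, -0.004]
ft_force: [-0.4, 4.6, 3.8]
grip_width: 0.386
grip_force: 20.0
```

Request:
move_arm:
  increments: "0 0 0 0 0 0 60;0 0 0 0 0 0 60;0 0 0 0 0 0 60;0 0 0 0 0 0 60;0 0 0 0 0 0 60;0 0 0 0 0 0 60;0 0 0 0 0 0 60;0 0 0 0 0 0 60"

```text
time: 9.75
position: [0.5641, -0.0777, 0.0308]
tool_rot: [2.421, 2.002, -0.0]
ft_force: [0.5, 0.2, -0.5]
grip_width: 0.757
grip_force: 0.0
```

Request:
move_arm:
  increments: "0 0 8 0 0 0 60;0 0 15 0 0 0 60;0 0 25 0 0 0 60;0 0 30 0 0 0 60;0 0 30 0 0 0 60;0 0 35 0 0 0 60;0 0 35 0 0 0 60;0 0 35 0 0 0 60"

```text
time: 10.42
position: [0.5637, -0.0775, 0.2463]
tool_rot: [2.42, 2.002, 0.001]
ft_force: [0.6, 0.1, -0.3]
grip_width: 0.767
grip_force: 0.0
```

Run:
```python
from h import *
np.set_printoptions(precision=4,suppress=True)
w=ctrl.get_image("wrist");save(w,"w3.png",1.5)
s=ctrl.get_state();print(s["time"],s["position"],s["joint_positions"])
W=wcloud(w);c=w["frame"].astype(int)
e=np.array([[.9823,-.1874],[.1874,.9823]])
L=W.copy();L[...,:2]=(W[...,:2]-[.5867,.0389])@e.T
x,y,z=L[...,0],L[...,1],L[...,2]
mm=lambda m:(m.sum(),cv2.minAreaRect((L[m][:,:2]*1000).astype(np.float32)),np.median(z[m])) if m.sum() else 0
red=(c[...,0]>90)&(c[...,1]<50)&(c[...,2]<60)
near=(abs(x)<.06)&(y>-.2)&(y<.2)
print("handle",mm(near&red&(z>.15)))
print("fj",mm(near&(y<-.125)&(z>.07)&(z<.08)))
print("stamp",mm(near&(y>-.145)&(y<-.085)&(z>.06)&(z<.072)))
print("carrier",mm(near&(y>-.1)&(y<.015)&(z>.066)&(z<.074)))
print("pad",mm(near&(y>-.085)&(y<.0)&(z>.058)&(z<.066)))
print("grip",mm(near&(y>.12)&(z>.19)))
```

```text
10.4667 [ 0.5674 -0.0779  0.2545] [ 0.0984  0.1336 -0.0094  1.6135  0.0013  1.3815 -0.0996]
handle (np.int64(724), ((0.38388633728027344, -23.768203735351562), (42.79183578491211, 136.39895629882812), 0.4321681261062622), np.float64(0.17417034144908594))
fj (np.int64(507), ((0.0903778076171875, -140.31466674804688), (18.52190589904785, 49.92338943481445), 89.86307525634766), np.float64(0.07593782777110114))
stamp (np.int64(1049), ((1.0948371887207031, -116.75955963134766), (43.26287078857422, 49.361087799072266), 87.97565460205078), np.float64(0.06818828882016886))
carrier (np.int64(706), ((0.5556888580322266, -42.50163269042969), (114.90142822265625, 37.202606201171875), 89.9526596069336), np.float64(0.0697073612737504))
pad (np.int64(120), ((-5.927827835083008, -42.13039016723633), (20.604158401489258, 42.876953125), 53.98224639892578), np.float64(0.06301607249838229))
grip 0
```

View pics/w3.png

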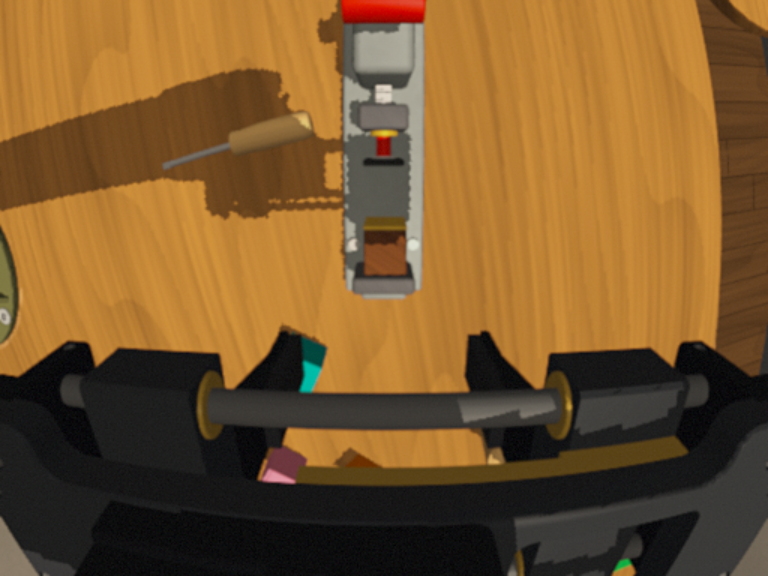

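The stamp sits square against the fixed jaw at (385,250) with the brass facing the pad at (385,162). The gap is about 45 mm. Next I go over the trigger and turn the gripper 90°.

Request:
move_arm:
  increments: "2 10 0 0 0 5.6 0;2 10 0 0 0 5.6 0;2 10 0 0 0 5.6 0;2 10 0 0 0 5.6 0;2 10 0 0 0 5.6 0;2 10 0 0 0 5.6 0;2 10 0 0 0 5.6 0;2 10 0 0 0 5.6 0"

```text
time: 11.13
position: [0.5801, 0.003, 0.2442]
tool_rot: [1.468, 2.777, 0.0]
ft_force: [0.7, 0.3, -0.5]
grip_width: 0.997
grip_force: 0.0
```

Request:
move_arm:
  increments: "2 10 0 0 0 5.6 0;2 10 0 0 0 5.6 0;2 10 0 0 0 5.6 0;2 10 0 0 0 5.6 0;2 10 0 0 0 5.6 0;2 10 0 0 0 5.6 0;2 10 0 0 0 5.6 0;1 10 0 0 0 5.6 0"

```text
time: 11.8
position: [0.5952, 0.0829, 0.2442]
tool_rot: [0.299, 3.127, 0.0]
ft_force: [0.1, 0.6, -0.3]
grip_width: 0.998
grip_force: 0.0
```

Request:
move_arm:
  increments: "0 1 -5 0 0 0.4 0;0 0 -5 0 0 0 0;0 0 0 0 0 0 0;0 0 0 0 0 0 0;0 0 0 0 0 0 0;0 0 0 0 0 0 0;0 0 0 0 0 0 0;0 0 0 0 0 0 0"

```text
time: 12.47
position: [0.5952, 0.0832, 0.234]
tool_rot: [0.297, 3.127, 0.0]
ft_force: [-0.2, 0.6, 0.8]
grip_width: 0.995
grip_force: 0.0
```

```bash
cat > m.py <<'E'
from h import *
import sys
np.set_printoptions(precision=4,suppress=True)
e=np.array([[.9823,-.1874],[.1874,.9823]])
w=ctrl.get_image("wrist")
s=ctrl.get_state();M=rot(s["tool_rot"]);print(s["time"],s["position"],"tool in clamp",e@(s["position"][:2]-[.5867,.0389]),"yaw",np.degrees(np.arctan2(M[1,1],M[0,1])),s["joint_positions"])
W=wcloud(w);c=w["frame"].astype(int)
L=W.copy();L[...,:2]=(W[...,:2]-[.5867,.0389])@e.T
x,y,z=L[...,0],L[...,1],L[...,2]
mm=lambda m:(m.sum(),np.percentile(L[m],[2,50,98],axis=0)) if m.sum() else 0
red=(c[...,0]>90)&(c[...,1]<50)&(c[...,2]<60)
near=(abs(x)<.06)&(y>-.2)&(y<.2)
print("handle",mm(near&red&(z>.145)))
print("redstem",mm(near&red&(z<.07)))
print("carrier",mm(near&(y>-.1)&(y<.015)&(z>.067)&(z<.074)&(abs(x)<.02)))
print("pad",mm(near&(y>-.09)&(y<.0)&(z>.056)&(z<.066)&(abs(x)<.016)&(c.max(-1)<70)))
print("grip",mm(near&(y>.12)&(y<.16)&(z>.19)&(z<.21)))
if len(sys.argv)>1: save(w,sys.argv[1],1.5)
E
python3 m.py w4.png
```

```text
12.5167 [0.5952 0.0834 0.234 ] tool in clamp [0.     0.0453] yaw 79.17814026118744 [ 0.0189  0.2217 -0.2377  1.5568  0.0529  1.369   1.1582]
handle (np.int64(1471), array([[-0.0215,  0.0357,  0.164 ],
       [-0.0034,  0.046 ,  0.1764],
       [ 0.0197,  0.0563,  0.1789]]))
redstem (np.int64(69), array([[-0.0054, -0.042 ,  0.0453],
       [-0.0023, -0.0358,  0.0502],
       [ 0.006 , -0.0288,  0.052 ]]))
carrier (np.int64(653), array([[-0.0179, -0.099 ,  0.0672],
       [-0.0003, -0.0128,  0.0698],
       [ 0.0181, -0.0018,  0.0717]]))
pad (np.int64(141), array([[-0.0147, -0.0475,  0.0571],
       [-0.0003, -0.0445,  0.0621],
       [ 0.0132, -0.0012,  0.0648]]))
grip (np.int64(338), array([[-0.0066,  0.1322,  0.1907],
       [-0.0019,  0.1379,  0.1984],
       [ 0.0053,  0.1462,  0.201 ]]))
```

View pics/w4.png

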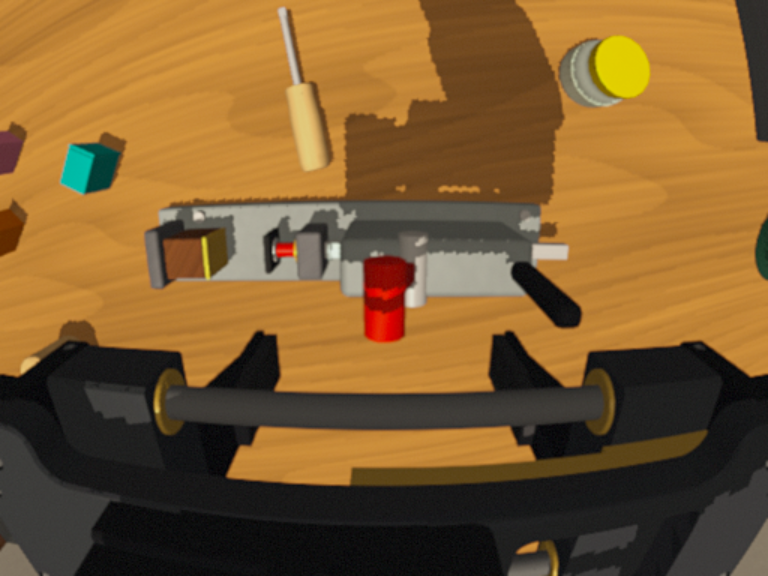

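Both the stamp at (190,250) and the trigger handle at (385,300) are visible and match the clamp frame. Lowering onto the handle.

Request:
move_arm:
  increments: "0 1 -15 0 0 0 0;0 0 -15 0 0 0 0;0 0 -15 0 0 0 0;0 0 -15 0 0 0 0;0 0 -15 0 0 0 0;0 0 -10 0 0 0 0;0 0 0 0 0 0 0;0 0 0 0 0 0 100"

```text
time: 13.18
position: [0.595, 0.0844, 0.1486]
tool_rot: [-0.296, -3.127, 0.0]
ft_force: [0.9, -1.0, 0.4]
grip_width: 0.975
grip_force: 0.0
```

Request:
move_arm:
  increments: "0 0 0 0 0 0 255;0 0 0 0 0 0 255;0 0 0 0 0 0 255;0 0 0 0 0 0 255;0 0 0 0 0 0 255;0 0 0 0 0 0 255;0 0 0 0 0 0 255;0 0 0 0 0 0 255"
  grip_force: 25

```text
time: 13.85
position: [0.5951, 0.0845, 0.1488]
tool_rot: [0.296, 3.128, 0.0]
ft_force: [-0.3, -0.3, -0.1]
grip_width: 0.401
grip_force: 0.0
```

Request:
move_arm:
  increments: "0 0 0 0 0 0 255;0 0 0 0 0 0 255;0 0 0 0 0 0 255;0 0 0 0 0 0 255;0 0 0 0 0 0 255;0 0 0 0 0 0 255;0 0 0 0 0 0 255;0 0 0 0 0 0 255"

```text
time: 14.52
position: [0.595, 0.0836, 0.1488]
tool_rot: [-0.296, -3.127, 0.002]
ft_force: [-2.0, -5.0, 1.7]
grip_width: 0.263
grip_force: 25.0
```

Request:
move_arm:
  increments: "0.9 4.6 1.2 0 0 0 255;0.9 4.6 0.9 0 0 0 255;0.9 4.6 0.5 0 0 0 255;0.9 4.6 0.2 0 0 0 255;0.9 4.6 -0.2 0 0 0 255;0.9 4.6 -0.5 0 0 0 255;0.9 4.6 -0.9 0 0 0 255;0.7 4 -1.2 0 0 0 255"

```text
time: 15.18
position: [0.6028, 0.1141, 0.1507]
tool_rot: [0.302, 3.126, -0.013]
ft_force: [-4.2, -13.3, 10.9]
grip_width: 0.267
grip_force: 25.0
```

Request:
move_arm:
  increments: "-0.7 -4 1.2 0 0 0 255;-0.9 -4.6 0.9 0 0 0 255;-0.9 -4.6 0.5 0 0 0 255;-0.9 -4.6 0.2 0 0 0 255;-0.9 -4.6 -0.2 0 0 0 255;-0.9 -4.6 -0.5 0 0 0 255;-0.9 -4.6 -0.9 0 0 0 255;-0.9 -4.6 -1.2 0 0 0 255"

```text
time: 15.85
position: [0.5977, 0.0902, 0.1514]
tool_rot: [0.29, 3.121, 0.014]
ft_force: [2.4, 4.6, 5.4]
grip_width: 0.27
grip_force: 25.0
```

```bash
python3 m.py w5.png
```

```text
15.9 [0.5973 0.0885 0.1509] tool in clamp [0.0011 0.0507] yaw 79.3213407433412 [ 0.0153  0.2727 -0.24    1.6642  0.0632  1.205   1.1461]
handle (np.int64(2402), array([[-0.0217,  0.0423,  0.1621],
       [-0.0124,  0.0529,  0.1774],
       [ 0.0053,  0.0639,  0.1804]]))
redstem (np.int64(104), array([[-0.0056, -0.0587,  0.0463],
       [-0.0024, -0.0531,  0.0498],
       [ 0.0045, -0.0463,  0.0518]]))
carrier (np.int64(977), array([[-0.018 , -0.0994,  0.0672],
       [-0.001 , -0.0292,  0.0698],
       [ 0.0176, -0.0189,  0.0714]]))
pad (np.int64(278), array([[-0.0148, -0.0643,  0.0565],
       [-0.0007, -0.0609,  0.0619],
       [ 0.0141, -0.0187,  0.0649]]))
grip (np.int64(101), array([[-0.0073,  0.1333,  0.1903],
       [-0.0063,  0.1387,  0.1925],
       [ 0.0052,  0.1455,  0.1993]]))
```

View pics/w5.png

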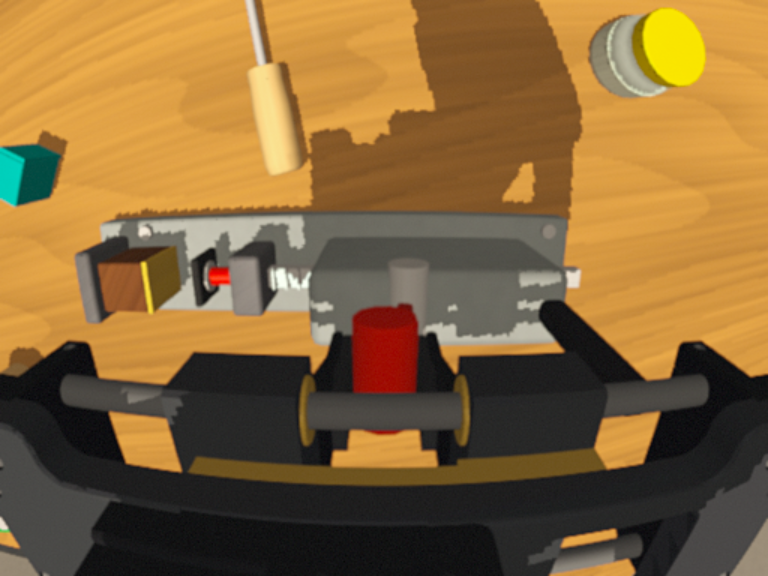

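The jaw advanced about 16.5 mm and the stamp is undisturbed; the pad at (203,278) is about 31 mm from the brass at (162,278). Stroke 2.

Request:
move_arm:
  increments: "0 0 0 0 0 0 255;0 0 0 0 0 0 255;0 0 0 0 0 0 255;0.9 4.6 1.2 0 0 0 255;0.9 4.6 0.9 0 0 0 255;0.9 4.6 0.5 0 0 0 255;0.9 4.6 0.2 0 0 0 255;0.9 4.6 -0.2 0 0 0 255"

```text
time: 16.57
position: [0.5997, 0.0998, 0.1525]
tool_rot: [-0.302, -3.127, 0.018]
ft_force: [-5.4, -16.1, 15.0]
grip_width: 0.269
grip_force: 25.0
```

Request:
move_arm:
  increments: "0.9 4.6 -0.5 0 0 0 255;0.9 4.6 -0.9 0 0 0 255;0.7 4 -1.2 0 0 0 255;0 0 0 0 0 0 255;0 0 0 0 0 0 255;-0.7 -4 1.2 0 0 0 255;-0.9 -4.6 0.9 0 0 0 255;-0.9 -4.6 0.5 0 0 0 255"

```text
time: 17.23
position: [0.6014, 0.108, 0.1509]
tool_rot: [0.297, 3.124, 0.004]
ft_force: [8.0, 2.9, -2.8]
grip_width: 0.271
grip_force: 25.0
```

Request:
move_arm:
  increments: "-0.9 -4.6 0.2 0 0 0 255;-0.9 -4.6 -0.2 0 0 0 255;-0.9 -4.6 -0.5 0 0 0 255;-0.9 -4.6 -0.9 0 0 0 255;-0.9 -4.6 -1.2 0 0 0 255;0 0 0 0 0 0 255;0 0 0 0 0 0 255;0 0 0 0 0 0 255"

```text
time: 17.9
position: [0.5966, 0.0868, 0.1499]
tool_rot: [0.293, 3.124, 0.005]
ft_force: [4.4, 3.7, 5.1]
grip_width: 0.269
grip_force: 25.0
```

```bash
cat >> m.py <<'E'
gr=near&(abs(x)<.015)&(z>.0675)&(z<.074)&(y<.02)&(y>-.125)
print("grey/stamp tops y hist:",[(k*2-126,int(n)) for k,n in enumerate(np.histogram(y[gr]*1000,np.arange(-126,22,2))[0]) if n>4])
E
python3 m.py
```

```text
17.95 [0.5966 0.0868 0.1499] tool in clamp [0.0007 0.0489] yaw 79.27180614766358 [ 0.015   0.274  -0.2391  1.6647  0.0666  1.2069  1.1446]
handle (np.int64(2418), array([[-0.0218,  0.0387,  0.1604],
       [-0.0124,  0.0496,  0.1767],
       [ 0.0193,  0.0606,  0.1796]]))
redstem (np.int64(106), array([[-0.0056, -0.0685,  0.0342],
       [-0.0022, -0.0608,  0.0502],
       [ 0.0111, -0.0536,  0.0522]]))
carrier (np.int64(986), array([[-0.0182, -0.0995,  0.0672],
       [-0.0007, -0.0365,  0.0697],
       [ 0.0175, -0.026 ,  0.0714]]))
pad (np.int64(313), array([[-0.0152, -0.0718,  0.0564],
       [-0.0018, -0.0681,  0.0618],
       [ 0.014 , -0.0253,  0.0656]]))
grip (np.int64(94), array([[-0.0074,  0.134 ,  0.1901],
       [ 0.003 ,  0.1386,  0.1983],
       [ 0.0056,  0.1445,  0.2004]]))
grey/stamp tops y hist: [(-126, 16), (-124, 44), (-122, 42), (-120, 37), (-118, 40), (-116, 46), (-114, 32), (-112, 48), (-110, 38), (-108, 46), (-106, 43), (-104, 39), (-102, 42), (-100, 44), (-98, 39), (-96, 22), (-46, 36), (-44, 60), (-42, 63), (-40, 64), (-38, 72), (-36, 64), (-34, 67), (-32, 71), (-30, 75), (-28, 82), (-26, 12)]
```

Request:
move_arm:
  increments: "-0.7 -4 -0.5 0 0 0 255;-0.2 -1 0 0 0 0 255;0 0 0 0 0 0 255;0 0 0 0 0 0 255;0.9 4.6 1.2 0 0 0 255;0.9 4.6 0.9 0 0 0 255;0.9 4.6 0.5 0 0 0 255;0.9 4.6 0.2 0 0 0 255"

```text
time: 18.62
position: [0.5972, 0.0902, 0.1513]
tool_rot: [-0.302, -3.125, 0.018]
ft_force: [-1.9, -12.4, 10.3]
grip_width: 0.27
grip_force: 25.0
```

Request:
move_arm:
  increments: "0.9 4.6 0 0 0 0 255;0.9 4.6 -0.2 0 0 0 255;0.9 4.6 -0.5 0 0 0 255;0.9 4.6 -0.9 0 0 0 255;0.9 4.6 -1.2 0 0 0 255;0 0 0 0 0 0 255;0 0 0 0 0 0 255;0 0 0 0 0 0 255"

```text
time: 19.28
position: [0.6018, 0.1125, 0.1487]
tool_rot: [-0.303, -3.125, 0.019]
ft_force: [-2.2, -11.6, 11.0]
grip_width: 0.268
grip_force: 25.1
```

```bash
python3 m.py w6.png
```

```text
19.3333 [0.6018 0.1125 0.1487] tool in clamp [0.0011 0.0751] yaw 78.9117177117089 [-0.028   0.3017 -0.2486  1.6333  0.0888  1.2227  1.0806]
handle (np.int64(2457), array([[-0.0218,  0.0651,  0.1623],
       [-0.0127,  0.0759,  0.1777],
       [ 0.0195,  0.0867,  0.1806]]))
redstem (np.int64(93), array([[-0.0058, -0.0751,  0.0348],
       [-0.001 , -0.0695,  0.0503],
       [ 0.0108, -0.0642,  0.0523]]))
carrier (np.int64(849), array([[-0.0177, -0.0992,  0.0673],
       [-0.0006, -0.0437,  0.0698],
       [ 0.0177, -0.0338,  0.0714]]))
pad (np.int64(341), array([[-0.0153, -0.0796,  0.0564],
       [-0.0013, -0.0756,  0.0621],
       [ 0.0142, -0.033 ,  0.0657]]))
grip 0
grey/stamp tops y hist: [(-126, 15), (-124, 33), (-122, 39), (-120, 40), (-118, 33), (-116, 38), (-114, 39), (-112, 38), (-110, 38), (-108, 40), (-106, 35), (-104, 37), (-102, 37), (-100, 30), (-98, 43), (-96, 20), (-54, 21), (-52, 50), (-50, 50), (-48, 60), (-46, 60), (-44, 60), (-42, 66), (-40, 57), (-38, 65), (-36, 81), (-34, 17)]
```

Request:
move_arm:
  increments: "0.6 3 -0.5 0 0 0 255;0.6 3 -0.5 0 0 0 255;0.6 3 -0.5 0 0 0 255;0 0 0 0 0 0 255;0 0 0 0 0 0 255;0 0 0 0 0 0 255;-0.9 -4.6 0.9 0 0 0 255;-0.9 -4.6 0.9 0 0 0 255"

```text
time: 20.0
position: [0.603, 0.1183, 0.1483]
tool_rot: [0.299, 3.126, -0.003]
ft_force: [7.4, 0.8, -3.3]
grip_width: 0.268
grip_force: 25.0
```

Request:
move_arm:
  increments: "-0.9 -4.6 0.9 0 0 0 255;-0.9 -4.6 0.5 0 0 0 255;-0.9 -4.6 0.2 0 0 0 255;-0.9 -4.6 0 0 0 0 255;-0.9 -4.6 -0.2 0 0 0 255;-0.9 -4.6 -0.5 0 0 0 255;-0.9 -4.6 -0.9 0 0 0 255;-0.9 -4.6 -0.9 0 0 0 255"

```text
time: 20.67
position: [0.5959, 0.0876, 0.1487]
tool_rot: [0.292, 3.126, 0.007]
ft_force: [2.6, 4.5, 3.1]
grip_width: 0.268
grip_force: 25.0
```

Request:
move_arm:
  increments: "-0.9 -4 -0.5 0 0 0 255;0 0 0 0 0 0 255;0 0 0 0 0 0 255;0 0 0 0 0 0 255;0 0 0 0 0 0 255;0 0 0 0 0 0 255;0 0 0 0 0 0 255;0 0 0 0 0 0 255"

```text
time: 21.33
position: [0.5949, 0.0835, 0.1479]
tool_rot: [0.292, 3.126, 0.007]
ft_force: [3.7, 4.9, 3.5]
grip_width: 0.269
grip_force: 25.0
```

```bash
python3 m.py
```

```text
21.3833 [0.5949 0.0835 0.1479] tool in clamp [-0.0003  0.0453] yaw 79.32121546679679 [ 0.0205  0.2722 -0.238   1.671   0.0641  1.2036  1.1525]
handle (np.int64(2408), array([[-0.0219,  0.0351,  0.1594],
       [-0.0128,  0.046 ,  0.1757],
       [ 0.0195,  0.0568,  0.1786]]))
redstem (np.int64(102), array([[-0.0058, -0.078 ,  0.045 ],
       [-0.0023, -0.0728,  0.0496],
       [ 0.0053, -0.066 ,  0.0521]]))
carrier (np.int64(972), array([[-0.0183, -0.0992,  0.0673],
       [-0.0005, -0.0481,  0.0697],
       [ 0.0171, -0.0377,  0.0714]]))
pad (np.int64(304), array([[-0.0154, -0.0839,  0.0563],
       [-0.0012, -0.0799,  0.062 ],
       [ 0.0137, -0.0371,  0.0653]]))
grip (np.int64(109), array([[0.0002, 0.1331, 0.1947],
       [0.003 , 0.1366, 0.199 ],
       [0.0058, 0.1417, 0.2011]]))
grey/stamp tops y hist: [(-126, 19), (-124, 36), (-122, 41), (-120, 42), (-118, 41), (-116, 43), (-114, 46), (-112, 43), (-110, 48), (-108, 47), (-106, 38), (-104, 49), (-102, 41), (-100, 39), (-98, 47), (-96, 23), (-58, 25), (-56, 54), (-54, 68), (-52, 63), (-50, 68), (-48, 69), (-46, 66), (-44, 64), (-42, 76), (-40, 79), (-38, 20)]
```

Request:
move_arm:
  increments: "0.9 4.6 1.2 0 0 0 255;0.9 4.6 0.9 0 0 0 255;0.9 4.6 0.6 0 0 0 255;0.9 4.6 0.4 0 0 0 255;0.9 4.6 0.2 0 0 0 255;0.9 4.6 0 0 0 0 255;0.9 4.6 -0.3 0 0 0 255;0.9 4.6 -0.6 0 0 0 255"

```text
time: 22.05
position: [0.6004, 0.1068, 0.1504]
tool_rot: [-0.305, -3.124, 0.022]
ft_force: [-5.0, -15.3, 10.3]
grip_width: 0.269
grip_force: 25.0
```

Request:
move_arm:
  increments: "0.9 4.6 -0.9 0 0 0 255;0.9 4.6 -1 0 0 0 255;0.6 3 -0.5 0 0 0 255;0 0 0 0 0 0 255;0 0 0 0 0 0 255;0 0 0 0 0 0 255;0 0 0 0 0 0 255;0 0 0 0 0 0 255"

```text
time: 22.72
position: [0.6034, 0.1208, 0.1478]
tool_rot: [-0.303, -3.125, 0.018]
ft_force: [-2.6, -11.7, 10.9]
grip_width: 0.267
grip_force: 25.0
```

```bash
python3 m.py
```

```text
22.7667 [0.6034 0.1208 0.1478] tool in clamp [0.0011 0.0836] yaw 78.92077046227018 [-0.0382  0.3089 -0.2524  1.6262  0.0914  1.2228  1.0666]
handle (np.int64(2440), array([[-0.0218,  0.0735,  0.1605],
       [-0.0127,  0.0843,  0.1757],
       [ 0.0193,  0.0952,  0.1788]]))
redstem (np.int64(14), array([[-0.0046, -0.0886,  0.0484],
       [-0.0003, -0.0868,  0.051 ],
       [ 0.0037, -0.0854,  0.0519]]))
carrier (np.int64(782), array([[-0.0181, -0.0991,  0.0672],
       [-0.001 , -0.0634,  0.0699],
       [ 0.0173, -0.0534,  0.0714]]))
pad (np.int64(224), array([[-0.0154, -0.0899,  0.0563],
       [-0.0008, -0.0536,  0.0604],
       [ 0.015 , -0.0525,  0.0657]]))
grip 0
grey/stamp tops y hist: [(-126, 22), (-124, 35), (-122, 32), (-120, 33), (-118, 35), (-116, 39), (-114, 32), (-112, 36), (-110, 37), (-108, 30), (-106, 41), (-104, 35), (-102, 46), (-100, 30), (-98, 39), (-96, 24), (-74, 11), (-72, 38), (-70, 47), (-68, 56), (-66, 44), (-64, 53), (-62, 52), (-60, 59), (-58, 56), (-56, 67), (-54, 34)]
```

Pad has touched the brass with an estimated 3–4 mm compression. Now a full return, then a partial pull.

Request:
move_arm:
  increments: "-0.9 -4.6 0.9 0 0 0 255;-0.9 -4.6 0.9 0 0 0 255;-0.9 -4.6 0.7 0 0 0 255;-0.9 -4.6 0.4 0 0 0 255;-0.9 -4.6 0.2 0 0 0 255;-0.9 -4.6 0 0 0 0 255;-0.9 -4.6 -0.3 0 0 0 255;-0.9 -4.6 -0.6 0 0 0 255"

```text
time: 23.43
position: [0.5977, 0.0959, 0.1507]
tool_rot: [0.292, 3.125, 0.008]
ft_force: [4.3, 4.5, 4.1]
grip_width: 0.269
grip_force: 25.0
```

Request:
move_arm:
  increments: "-0.9 -4.6 -0.9 0 0 0 255;-0.9 -4.6 -1 0 0 0 255;-0.6 -3 -0.3 0 0 0 255;0 0 0 0 0 0 255;0 0 0 0 0 0 255;0 0 0 0 0 0 255;0 0 0 0 0 0 255;0 0 0 0 0 0 255"

```text
time: 24.1
position: [0.5947, 0.0835, 0.1478]
tool_rot: [0.292, 3.127, 0.007]
ft_force: [3.0, 4.1, 3.9]
grip_width: 0.269
grip_force: 25.0
```

```bash
python3 m.py|egrep "tool|handle|carrier|018"
```

```text
24.15 [0.5947 0.0835 0.1479] tool in clamp [-0.0005  0.0453] yaw 79.31256471257365 [ 0.0207  0.2722 -0.2382  1.6711  0.064   1.2039  1.1524]
handle (np.int64(2402), array([[-0.0219,  0.0351,  0.1597],
carrier (np.int64(914), array([[-0.0179, -0.0993,  0.0673],
```

Request:
move_arm:
  increments: "0.9 4.6 1.2 0 0 0 255;0.9 4.6 0.9 0 0 0 255;0.9 4.6 0.6 0 0 0 255;0.9 4.6 0.4 0 0 0 255;0.9 4.6 0.2 0 0 0 255;0.9 4.6 0 0 0 0 255;0 0 0 0 0 0 255;0 0 0 0 0 0 255"

```text
time: 24.82
position: [0.5978, 0.0968, 0.1514]
tool_rot: [-0.305, -3.122, 0.024]
ft_force: [-7.5, -18.1, 14.9]
grip_width: 0.266
grip_force: 25.0
```

```bash
python3 m.py
```

```text
24.8667 [0.5978 0.0967 0.1513] tool in clamp [0.     0.0588] yaw 78.82815551173546 [-0.0096  0.2881 -0.2419  1.6444  0.086   1.2279  1.1041]
handle (np.int64(2398), array([[-0.0218,  0.0489,  0.1626],
       [-0.0126,  0.0598,  0.1784],
       [ 0.0194,  0.0706,  0.1813]]))
redstem (np.int64(8), array([[-0.0032, -0.0883,  0.0495],
       [ 0.0003, -0.0877,  0.0508],
       [ 0.0031, -0.087 ,  0.0511]]))
carrier (np.int64(828), array([[-0.0176, -0.0995,  0.0672],
       [-0.0002, -0.0663,  0.0698],
       [ 0.0177, -0.0563,  0.0714]]))
pad (np.int64(194), array([[-0.0152, -0.09  ,  0.0563],
       [-0.0016, -0.0564,  0.0607],
       [ 0.0148, -0.0555,  0.0654]]))
grip (np.int64(107), array([[-0.0072,  0.1351,  0.1902],
       [ 0.0025,  0.1398,  0.1978],
       [ 0.0058,  0.1456,  0.2001]]))
grey/stamp tops y hist: [(-126, 24), (-124, 38), (-122, 38), (-120, 38), (-118, 43), (-116, 34), (-114, 36), (-112, 41), (-110, 37), (-108, 37), (-106, 43), (-104, 40), (-102, 38), (-100, 34), (-98, 52), (-96, 16), (-76, 23), (-74, 55), (-72, 50), (-70, 55), (-68, 61), (-66, 58), (-64, 54), (-62, 55), (-60, 70), (-58, 76), (-56, 7)]
```

Request:
move_arm:
  increments: "0.6 3 0 0 0 0 255;0.6 3 0 0 0 0 255;0 0 0 0 0 0 255;0 0 0 0 0 0 255;0 0 0 0 0 0 255;0 0 0 0 0 0 255;0 0 0 0 0 0 255;0 0 0 0 0 0 255"

```text
time: 25.53
position: [0.5993, 0.1026, 0.1515]
tool_rot: [-0.306, -3.123, 0.024]
ft_force: [-6.3, -16.6, 15.1]
grip_width: 0.262
grip_force: 25.0
```

```bash
cat >> m.py <<'E'
if len(sys.argv)>1:
    f=w["frame"][120:230,20:260]; cv2.imwrite("pics/"+sys.argv[1],cv2.resize(f,None,fx=3.3,fy=3.3,interpolation=cv2.INTER_CUBIC)[:,:,::-1])
    # carrier front edge / pad back edge near z=45 axis
    k=near&(abs(x)<.016)&(z>.055)&(z<.066)&(y<-.06)&(y>-.1)
    print("pad-top y",[(i-100,int(n)) for i,n in enumerate(np.histogram(y[k]*1000,np.arange(-100,-59))[0]) if n])
E
python3 m.py w7.png
```

```text
25.5833 [0.5993 0.1026 0.1515] tool in clamp [0.0005 0.0649] yaw 78.81580070200465 [-0.0171  0.2928 -0.2445  1.6383  0.088   1.2289  1.0937]
handle (np.int64(2404), array([[-0.0218,  0.0548,  0.1629],
       [-0.0126,  0.0658,  0.1786],
       [ 0.0191,  0.0766,  0.1816]]))
redstem 0
carrier (np.int64(801), array([[-0.0177, -0.0992,  0.0673],
       [-0.0005, -0.0697,  0.0698],
       [ 0.0175, -0.0594,  0.0714]]))
pad (np.int64(204), array([[-0.0153, -0.0899,  0.0565],
       [-0.0003, -0.0597,  0.0607],
       [ 0.0149, -0.0587,  0.0657]]))
grip (np.int64(53), array([[-0.0072,  0.1395,  0.1903],
       [-0.0064,  0.142 ,  0.1929],
       [ 0.0056,  0.1455,  0.1998]]))
grey/stamp tops y hist: [(-126, 22), (-124, 37), (-122, 42), (-120, 36), (-118, 29), (-116, 46), (-114, 36), (-112, 38), (-110, 39), (-108, 31), (-106, 41), (-104, 39), (-102, 40), (-100, 32), (-98, 50), (-96, 14), (-80, 12), (-78, 44), (-76, 50), (-74, 54), (-72, 50), (-70, 56), (-68, 51), (-66, 55), (-64, 66), (-62, 69), (-60, 31)]
pad-top y [(-100, 1), (-99, 1), (-98, 2), (-97, 20), (-96, 52), (-95, 21), (-94, 29), (-93, 27), (-92, 32), (-91, 73), (-90, 67), (-89, 10), (-88, 2), (-61, 22)]
```

View pics/w7.png

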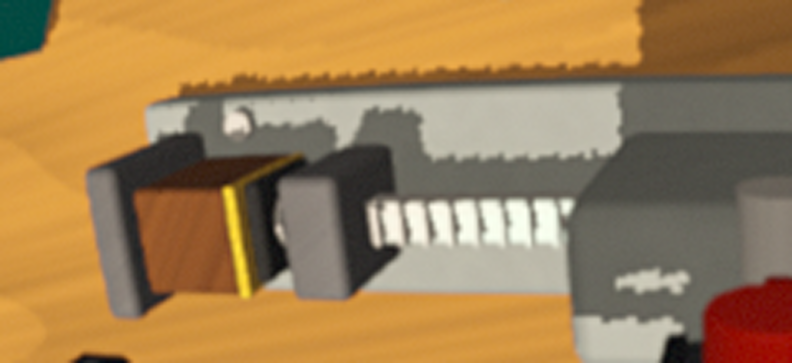

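The last crop shows the pad flat on the brass and the stamp square in the clamp. The stem is roughly 9–10 mm in, and the trigger is still gripped and part pulled.

```bash
python3 -c "
from bench import ctrl
s=ctrl.get_state();print(s['time'],s['grip_force'],s['ft_force']);print(ctrl.close_job())"
```

```text
25.5833 24.995282292366028 [ -6.13225196 -16.47639736  16.22742781]
the job is handed in; nothing more can be done
None
```

The job is handed in at 25.6 s. The stamp stands square against the fixed jaw, and the pad bears on the brass with its stem about half in (9–10 mm by camera estimate). The trigger is still gripped, part pulled, and I left the jar, awl and maul alone; the hand-in gave no verdict.

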